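# Start and seat the self-tapping screw of a lens stand

## Task

Take the orange square-headed self-tapping screw out of the wooden holder, stand it in the empty hole of the grey foot plate on the lens stand, and drive it clockwise while pressing firmly straight down, so that it cuts its thread and its collar ends flat on the plate; then let go. It bites only under a firm push of about 15 N, and more than 24 N would crack the base. Leave the blue screw and the other things on the bench alone.

Things in the scene. Friction and masses are not known exactly. Their poses are not given: they have to be found in the camera images.
- screw_grip (a point): Orange screw, upright in a holder hole; this point: on its axis, the place to grasp, 24 mm above the collar's underside. Square plastic grip 18 x 18 mm, 36 mm tall, top 16 mm above this point; x, y square to its flats, z up. Below it a round collar 26 mm across, 4 mm thick, top 20 mm below this point; then a steel shank 12 mm across, 32 mm long, blunt end 56 mm below this point. About 43 g.
- screw_collar (a point): The screw's axis at its collar's underside (at the start 40 mm above the bench). In the plate's hole: pressed with over about 10 N and turned clockwise seen from above, the screw sinks 8 mm a turn against about 0.06 N m; the push is needed all the way, 0.4 to 0.75 turn until the collar meets the plate. Pressed less it just spins; pressed without turning it does not sink; let go, it stays.
- holder: Pale wooden holder, 50 x 150 x 40 mm, fixed; origin at the centre of its underside. Two holes 90 mm apart along its y, in line with its centre: the orange screw is in one (either), a blue round-headed screw in the other.
- hole (a point): Centre of the mouth of the empty hole, on top of the grey foot plate (75 x 80 mm), 53 mm above the bench; z up. 14 mm wide, small chamfer. x points to the stand's post, 97 mm away, 28 mm thick at its foot, top 123 mm above the bench. A screw put in stops on uncut material with its collar still 3 to 6 mm above the plate (hidden, varies).
- stand: Lens stand: oak base 160 x 110 mm, 34 mm thick, on springy rubber feet, on a cork mat 200 x 160 x 4 mm fixed to the bench. Pushed down, base, plate and hole sink together 0.2 mm per newton and spring back. Origin: centre of the underside of its feet, 4 mm above the bench; the hole is 35 mm from it along -x. The lens reaches 147 mm from it along +x.
- spare: The blue round-headed screw in the other hole of the holder, head 24 mm across and 26 mm tall on a collar as of the orange one. Leave it.
- dish: Glass dish, 90 mm across, 14 mm high, loose on the bench. Leave it.
- jar: Open glass jar, 68 mm across, 95 mm high, loose. Leave it.
- reagent: Amber bottle, 54 mm across, 110 mm high, loose. Leave it.
- driver: Screwdriver lying on the bench. Leave it.
There are look-alikes about, which are no part of the job. There is more than one size of the part that bears screw_grip; the job needs the smallest.

How it is judged:
By the outcome, as a careful person would: the job done as asked, in the order asked, and still so for the second after the job is handed in, with the robot touching nothing.
It also fails if it takes over 72 s, if anything falls off the work surface, if the arm or the gripper's body presses on something with over 40 N, if the wrist force passes 120 N, or if a joint passes its speed limit or range.

## Robot

A 6-joint arm with a two-finger parallel gripper is mounted at the origin on the work surface. World frame = base frame: x ahead of the robot, y to its left, z up, the work surface at z = 0. Lengths are in m, angles in rad, forces in N, time in s.
With the tool pointing down it reaches from about 0.35 to 0.85 m from the base axis. Payload 8.1 kg.
Tool frame: the origin (TCP) lies at the very end of the fingers, on their centre line; the grasp point (between the pads) lies robot.grip_point_offset behind it (robot.grip_point_offset is the distance from the TCP to the grasp point, in m); z points along the fingers, y is the line along which they close (so a half turn about z gives the same grasp; the last joint's range is limited). The gripper opens to 93 mm and grips with 3 to 60 N. Pads are 15 mm wide; open, the fingers measure 128 mm over their backs; the gripper's body (75 mm by 188 mm) begins 65 mm behind the grasp point.
Start: joints at [-1.261, 0.13, 1.488, -0, 1.523, -0.085], TCP at [0.231, -0.554, 0.219] pointing down, gripper open.
Joint ranges: [-2.96, 2.96], [-0.89, 2.26], [0.02, 2.5], [-1.34, 4.48], [0, 2.73], [-2.66, 2.66]. Speed limits (rad/s): [2.39, 2.39, 2.79, 3.14, 3.14, 3.14].

## Interface

Orientations are given as a rotation vector (axis times angle).
In Python, from plant import robot, eyes gives the robot as it stands. The module is installed in compiled form; this text tells all that it offers.
- The arm moves only by the tool apply_moves, never from a script. Its argument "steps" is one flat list of numbers, 7 for each row, row after row: the shift along the tool's x, y, z in units of 30 mm (1.0 is 30 mm), then the turn, a rotation vector about the tool's x, y, z in units of 6 degrees (1.0 is 6 degrees), then the opening in per cent of the stroke, from 0 (shut) to 100 (fully open). In form: [dx, dy, dz, ax, ay, az, fingers, dx, dy, dz, ax, ay, az, fingers, ...]. A call has 1 to 12 rows; each row shifts and turns the commanded pose from where the row before left it, along the tool's axes as they then stand; what a row does not reach is not made up. A row lasts 1/12 s, in which the tool goes at most 41.7 mm and 7.16 degrees, less where a joint would pass 70% of its speed; a pose out of reach is approached as far as the arm can. A call is refused whole if a number of a shift passes 1 or a number of a turn 1, either way. A call with a gripper value outside its range is refused whole. The fingers move at their own pace and stop on an object; "grip_force" is the grip in N (left out, the last holds). Time passes only in rows, so rows that do not move let the fingers close. It gives the time, the measured TCP pose, the force, the opening and the grip force at its end, in the units of the state.
- robot.read_state(): the state, without advancing time (a new reading comes with each control period).
- eyes.read_camera(name): name is "side" or "top"; returns the picture (400x640x3 uint8, red, green, blue); there is no depth.
- eyes.calibration(name): a dict with "K" (3x3 intrinsics, pixels), "k1" (the pictures are not rectified: a ray, as slopes to the right and down, at radius r is drawn at 1 + k1 r^2 times it, then the intrinsics apply), "R" (3x3) and "t" (3): a world point X has camera coordinates R X + t. Camera axes: x right, y down, z forward; pixel columns grow to the right and rows downward; lengths in m; the calibration is good to about 2 mm. A picture is of the moment at which its call begins. calibration takes no time and is no camera call.
- robot.close_job(): hands the job in; it is judged then, once.
Trained networks look in the newest picture that a camera, given by its name, has taken for a name from the list of things; names that differ only in an ending like _2 or _b are one class to them, and where a whole thing is asked for, a point or a joint stands for the part that bears it (a point fixed in the world has none). Each returns a list of dicts, best first, with "conf" (0 to 1); they miss things now and then, are a little off and sometimes report something else, mostly with a low value. They report only what shows in the picture. A call takes as long as a camera call. They do not tell look-alikes from the thing itself.
- eyes.search_frame(camera, thing): "rect" ([left, top, width, height] in pixels, round what is visible of it).
- eyes.place_of(camera, thing): "xy" ([column, row] in pixels: a listed point, or the origin of a listed thing).
The state is a dict: "t": time; "q": joint angles; "dq": joint speeds; "joint_torque": joint torques, N m; "tool_pos": TCP position; "orientation": TCP orientation; "force": force on the tool from outside, world axes, zero at the start; "wrist_torque": the same for the moment, N m; "opening": finger opening in m; "gripper_force": force on a finger pad.
Only numpy, scipy, OpenCV 4.12 (cv2) and the standard library are available. Lean on these libraries where they do the work, as an engineer would, in place of code of your own. Each camera call takes 0.05 s, during which the arm holds its last target. There are 200 camera calls.

## Working session

There is one attempt and no reset: what is moved stays moved. The work goes in short steps, Python scripts to look and compute and a tool call to move; the robot and the scene stay as the last step left them, time stands still between calls to the robot, and variables do not carry over. Pictures are saved under pics/ and viewed, at most 10 in all, crops included, and the job is handed in when it is done.

Besides the shell and the picture viewer there is one more tool, called after "Emit:" as name(argument=value, ...) on one line, values as JSON. apply_moves: Moves the arm, as the interface text tells. Its arguments: {"type":"object","properties":{"steps":{"type":"array"},"grip_force":{"type":"number"}},"required":["steps"]}

```bash
mkdir -p pics; cat > h.py <<'E'
import numpy as np, cv2
from scipy.spatial.transform import Rotation as Rot
from plant import robot, eyes
def ray(cam,px):
    c=eyes.calibration(cam);K=np.array(c["K"]);R=np.array(c["R"]);t=np.array(c["t"])
    d=np.linalg.inv(K)@[px[0],px[1],1];u=d[:2].copy();v=u.copy()
    for _ in range(30): v=u/(1+c["k1"]*(v@v))
    return -R.T@t, R.T@np.array([v[0],v[1],1])
def atz(cam,px,z):
    o,d=ray(cam,px);return o+d*(z-o[2])/d[2]
def proj(cam,X):
    c=eyes.calibration(cam);K=np.array(c["K"]);p=np.array(c["R"])@X+np.array(c["t"]);s=p[:2]/p[2]
    s=s*(1+c["k1"]*(s@s));return (K@[s[0],s[1],1])[:2]
def two(a,b):
    (o,d),(p,e)=ray("top",a),ray("side",b);d=d/np.linalg.norm(d);e=e/np.linalg.norm(e)
    s=np.linalg.lstsq(np.c_[d,-e],p-o,rcond=None)[0];A=o+s[0]*d;B=p+s[1]*e
    return (A+B)/2,np.linalg.norm(A-B)
E
python3 - <<'E'
from h import *
for c in("top","side"):
    im=eyes.read_camera(c);cv2.imwrite(f"pics/{c}0.png",im[:,:,::-1])
    k=eyes.calibration(c);print(c,k["K"][0][0],-np.array(k["R"]).T@k["t"])
    for n in("screw_grip","screw_collar","hole","holder","stand","spare"):
        print(n,[(round(r["conf"],2),np.round(r["xy"],1).tolist()) for r in eyes.place_of(c,n)[:4]])
print(robot.grip_point_offset, robot.read_state())
E
```

```text
top 372.38930009154103 [0.43004415 0.00478893 0.94740626]
screw_grip [(0.54, [227.0, 246.0]), (0.53, [265.3, 166.2]), (0.4, [240.4, 207.7])]
screw_collar [(0.73, [271.0, 169.2]), (0.73, [276.2, 215.8]), (0.65, [228.8, 248.3]), (0.62, [245.2, 205.1])]
hole [(0.83, [396.8, 203.9]), (0.33, [238.8, 207.3])]
holder [(0.78, [261.0, 210.1])]
stand [(0.88, [391.0, 194.2])]
spare [(0.62, [278.9, 217.0])]
side 481.4744044119929 [0.43459565 0.76359653 0.92103176]
screw_grip [(0.74, [363.4, 286.9]), (0.62, [314.5, 276.7]), (0.62, [272.6, 241.7]), (0.29, [326.1, 255.2])]
screw_collar [(0.92, [366.1, 294.3]), (0.58, [275.2, 251.0])]
hole [(0.8, [324.1, 153.9])]
holder [(0.82, [319.2, 274.6])]
stand [(0.98, [308.8, 166.8]), (0.69, [326.8, 259.0])]
spare [(0.44, [324.7, 256.5]), (0.37, [237.5, 294.0]), (0.34, [323.6, 151.4])]
0.0188 {'t': 0.7, 'q': array([-1.26138312e+00,  1.30338368e-01,  1.48818754e+00, -4.49718071e-06,
        1.52296485e+00, -8.54074051e-02]), 'dq': array([-7.26032270e-04, -3.12847508e-04,  7.93692605e-04,  6.09982721e-05,
       -5.68321014e-04,  2.86397605e-04]), 'joint_torque': array([-6.15208664e-04, -5.59598136e+01, -4.91948032e+01,  7.65330554e-02,
        2.28085887e-02, -2.22483322e-05]), 'tool_pos': array([ 0.23080946, -0.5538611 ,  0.21867892]), 'orientation': array([3.08047611e+00, 6.16142807e-01, 1.08783512e-05]), 'force': array([0.48247962, 0.16004462, 1.02099091]), 'wrist_torque': array([0.01360279, 0.00361927, 0.03060888]), 'gripper_force': 0.0, 'opening': 0.09326146322539366}
```

View pics/top0.png

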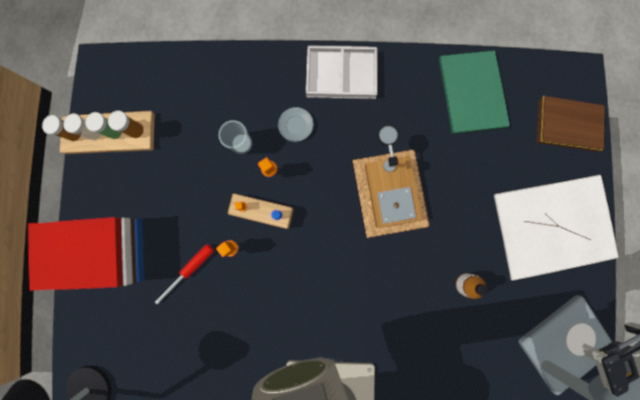

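View pics/side0.png

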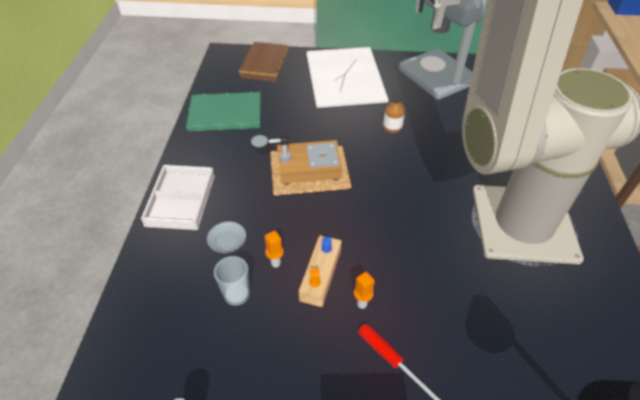

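The top view shows the holder at (261,210). The small orange screw is in its left hole at (240,206), blue is at (277,215), and the two larger orange look-alikes are at (228,248) and (267,167). The plate hole is at (396,204), with the post above it at (391,163). The side view agrees: screw at (315,276), hole near (323,154).

```bash
python3 - <<'E'
from h import *
T=cv2.imread("pics/top0.png");S=cv2.imread("pics/side0.png")
def crop(I,x,y,w,h,W,H): return cv2.resize(I[y:y+h,x:x+w],(W,H),interpolation=cv2.INTER_CUBIC)
a=np.hstack([crop(T,222,186,40,30,400,300),crop(T,376,184,40,30,400,300)])
b=np.hstack([crop(S,295,255,40,30,400,300),crop(S,302,138,40,30,400,300)])
cv2.imwrite("pics/c.png",np.vstack([a,b]))
for n,I,(x,y,w,h) in(("top",T,(230,196,20,20)),("side",S,(303,258,24,35))):
    c=cv2.cvtColor(I[y:y+h,x:x+w],cv2.COLOR_BGR2HSV);m=((c[...,1]>200)&(c[...,2]>110)&(c[...,0]<20)).astype(float)
    r,q=np.nonzero(m);print(n,q.mean()+x,r.mean()+y,len(r),q.min()+x,q.max()+x,r.min()+y,r.max()+y)
print("grip top net",atz("top",(240.4,207.7),.064),"two",two((240.4,207.7),(314.5,276.7)))
h,e=two((396.8,203.9),(324.1,153.9));print("hole",h,e,atz("top",(396.8,203.9),.053),atz("side",(324.1,153.9),.053))
s=atz("top",(391,194.2),.004);s2=atz("side",(308.8,166.8),.004);print("stand",s,s2)
print("holder",atz("top",(261,210.1),0),atz("side",(319.2,274.6),0),"blue top",atz("top",(277,215),.066))
E
```

```text
top 240.57534246575344 205.95890410958904 73 235 246 202 210
side 314.2962962962963 277.6296296296296 135 310 319 269 286
grip top net [0.48593131 0.2254072  0.064     ] two (array([0.48772402, 0.2267316 , 0.05878935]), np.float64(0.0029202977144126984))
hole [ 0.50101951 -0.14966924  0.05425492] 0.008773302801701405 [ 0.50552718 -0.15001591  0.053     ] [ 0.49671242 -0.1505271   0.053     ]
stand [ 0.53406275 -0.14348015  0.004     ] [ 0.53756656 -0.14883155  0.004     ]
holder [0.48523408 0.18759481 0.        ] [0.48291616 0.18381877 0.        ] blue top [0.47074387 0.13601339 0.066     ]
```

View pics/c.png

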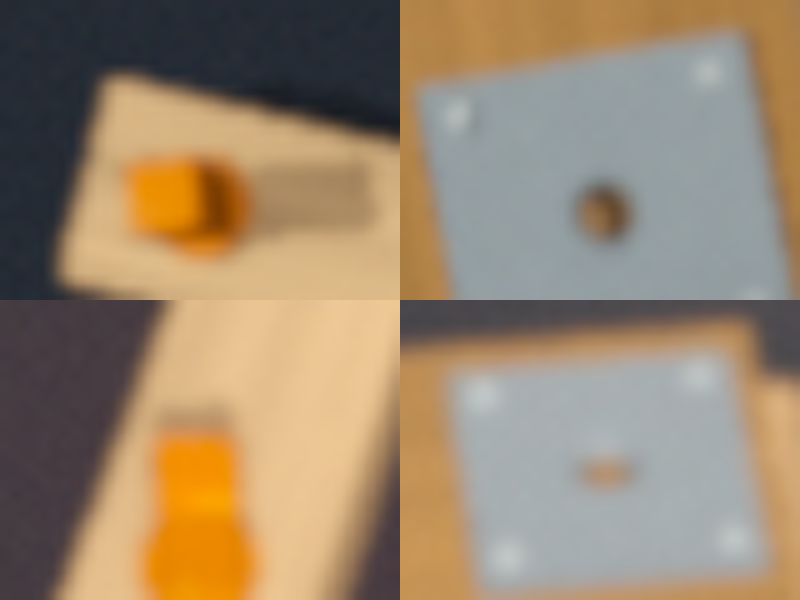

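The crops show the screw's top face centred near top pixel (238.1,205.2) with its sides almost along the image axes. The hole is centred at top (396.1,204.8) and side (322.1,154.6), and the plate edges are clear.

```bash
python3 - <<'E'
from h import *
t=lambda u,v:(222+u/10-.45,186+v/10-.45); t2=lambda u,v:(376+(u-400)/10-.45,184+v/10-.45)
s2=lambda u,v:(302+(u-400)/10-.45,138+(v-300)/10-.45); s=lambda u,v:(295+u/10-.45,255+(v-300)/10-.45)
P=[atz("top",t(*c),.08) for c in((125,158),(200,155),(206,235),(130,236))]
print("screw top",np.round(P,4).tolist(),np.mean(P,0))
print("side top centre-ish",[atz("side",s(198,v),.08) for v in(430,)])
print("side far collar bottom",atz("side",s(198,600),.044))
print("hole top",atz("top",t2(605,212),.053),"side",atz("side",s2(605,470),.053),two(t2(605,212),s2(605,470)))
C=[atz("side",s2(*c),.053) for c in((447,375),(730,350),(770,565),(483,590))];print(np.round(C,4).tolist(),np.mean(C,0))
C=[atz("top",t2(*c),.053) for c in((417,90),(745,28))];print(np.round(C,4).tolist())
# proj check
for X in([.486,.227,.08],[.486,.227,.044],[.501,-.15,.053]): print(proj("top",np.array(X)),proj("side",np.array(X)))
p=robot.read_state();print(Rot.from_rotvec(p["orientation"]).as_matrix())
E
```

```text
screw top [[0.4995, 0.2373, 0.08], [0.5007, 0.2194, 0.08], [0.4818, 0.2171, 0.08], [0.4811, 0.2352, 0.08]] [0.49080413 0.22727023 0.08      ]
side top centre-ish [array([0.49004465, 0.21804121, 0.08      ])]
side far collar bottom [0.48878941 0.23652087 0.044     ]
hole top [ 0.50342925 -0.14822514  0.053     ] side [ 0.50186156 -0.14766336  0.053     ] (array([ 0.50268835, -0.14830245,  0.05245976]), np.float64(0.0015652094918432878))
[[0.5465, -0.1808, 0.053], [0.4721, -0.1965, 0.053], [0.4571, -0.1159, 0.053], [0.5295, -0.1012, 0.053]] [ 0.50128964 -0.14858181  0.053     ]
[[0.5318, -0.1025, 0.053], [0.5489, -0.1818, 0.053]]
[238.0871459  207.17988526] [315.9383096 271.3716729]
[241.74304308 208.22313807] [316.06075253 280.71337149]
[396.775756   205.77441598] [322.4470006  153.95056262]
[[ 9.23065497e-01  3.84642804e-01  2.67504897e-05]
 [ 3.84642805e-01 -9.23065492e-01 -9.84309829e-05]
 [-1.31683154e-05  1.01147628e-04 -9.99999995e-01]]
```

Emit:
apply_moves(steps=[0.75, -0.86, 0, 0, 0, 0, 55, 0.75, -0.86, 0, 0, 0, 0, 55, 0.75, -0.86, 0, 0, 0, 0, 55, 0.75, -0.86, 0, 0, 0, 0, 55, 0.75, -0.86, 0, 0, 0, 0, 55, 0.75, -0.86, 0, 0, 0, 0, 55, 0.75, -0.86, 0, 0, 0, 0, 55, 0.75, -0.86, 0, 0, 0, 0, 55, 0.75, -0.86, 0, 0, 0, 0, 55, 0.75, -0.86, 0, 0, 0, 0, 55, 0.75, -0.86, 0, 0, 0, 0, 55, 0.75, -0.86, 0, 0, 0, 0, 55])

```text
t: 1.7
tool_pos: [0.3612, -0.1627, 0.2189]
orientation: [3.08, 0.615, 0.001]
force: [1.3, -0.1, 0.0]
opening: 0.0511
gripper_force: 0.0
```

Emit:
apply_moves(steps=[0.75, -0.86, 0, 0, 0, 0, 55, 0.75, -0.86, 0, 0, 0, 0, 55, 0.75, -0.86, 0, 0, 0, 0, 55, 0.75, -0.86, 0, 0, 0, 0, 55, 0.75, -0.86, 0, 0, 0, 0, 55, 0.75, -0.86, 0, 0, 0, 0, 55, 0.75, -0.86, 0, 0, 0, 0, 55, 0.75, -0.86, 0, 0, 0, 0, 55, 0.75, -0.86, 0, 0, 0, 0, 55, 0.75, -0.86, 0, 0, 0, 0, 55, 0.75, -0.86, 0, 0, 0, 0, 55, 0.75, -0.86, 0, 0, 0, 0, 55])

```text
t: 2.7
tool_pos: [0.4914, 0.2273, 0.2187]
orientation: [-3.08, -0.617, -0.001]
force: [-0.1, -0.6, 0.7]
opening: 0.0511
gripper_force: 0.0
```

Emit:
apply_moves(steps=[0, 0, 0, 0, 0, -1, 55, 0, 0, 0, 0, 0, -1, 55, 0, 0, 0, 0, 0, -1, 55, 0, 0, 0, 0, 0, -1, 55, 0, 0, 0, 0, 0, -1, 55, 0, 0, 0, 0, 0, -1, 55, 0, 0, 0, 0, 0, -1, 55, 0, 0, 0, 0, 0, -1, 55, 0, 0, 0, 0, 0, -1, 55, 0, 0, 0, 0, 0, -1, 55, 0, 0, 0, 0, 0, -1, 55, 0, 0, 0, 0, 0, -1, 55])

```text
t: 3.7
tool_pos: [0.4911, 0.2254, 0.2187]
orientation: [2.124, 2.315, 0.0]
force: [0.2, 0.4, 0.4]
opening: 0.0512
gripper_force: 0.0
```

Emit:
apply_moves(steps=[0, 0, 0, 0, 0, -1, 55, 0, 0, 0, 0, 0, -1, 55, 0, 0, 0, 0, 0, -1, 55, 0, 0, 0, 0, 0, -1, 55, 0, 0, 0, 0, 0, -1, 55, 0, 0, 0, 0, 0, -1, 55, 0, 0, 0, 0, 0, -1, 55, 0, 0, 0, 0, 0, -1, 55, 0, 0, 0, 0, 0, -1, 55, 0, 0, 0, 0, 0, -1, 55, 0, 0, 0, 0, 0, -1, 55, 0, 0, 0, 0, 0, -1, 55])

```text
t: 4.7
tool_pos: [0.4911, 0.2254, 0.2187]
orientation: [0.358, 3.121, 0.0]
force: [-0.1, -0.6, -0.1]
opening: 0.0512
gripper_force: 0.0
```

Emit:
apply_moves(steps=[0, 0, 0.8, 0, 0, -1, 55, 0, 0, 0.8, 0, 0, -1, 55, 0, 0, 0.8, 0, 0, -1, 55, 0, 0, 0.8, 0, 0, 0, 55, 0, 0, 0.6, 0, 0, 0, 55, 0, 0, 0, 0, 0, 0, 55, 0, 0, 0, 0, 0, 0, 55])

```text
t: 5.28
tool_pos: [0.4902, 0.2251, 0.1039]
orientation: [0.126, -3.137, 0.001]
force: [0.8, 0.7, 1.2]
opening: 0.051
gripper_force: 0.0
```

```bash
python3 - <<'E'
from h import *
p=robot.read_state();print(p["tool_pos"],p["q"],p["opening"],p["force"]);M=Rot.from_rotvec(p["orientation"]).as_matrix();print(M)
a=eyes.read_camera("top")[180:240,205:285,::-1];b=eyes.read_camera("side")[225:300,270:370,::-1]
cv2.imwrite("pics/d.png",np.hstack([cv2.resize(a,(400,300),interpolation=2),cv2.resize(b,(400,300),interpolation=2)]))
E
```

```text
[0.49023699 0.22511854 0.10392438] [ 3.35419119e-01  5.51162488e-02  1.78235835e+00  1.20540092e-05
  1.30655415e+00 -1.31593083e+00] 0.05099133540246709 [0.76665422 0.7129328  1.1867826 ]
[[-9.96754846e-01 -8.04640789e-02 -2.30416858e-03]
 [-8.04624509e-02  9.96757327e-01 -7.90890334e-04]
 [ 2.36033518e-03 -6.02924722e-04 -9.99997033e-01]]
```

View pics/d.png

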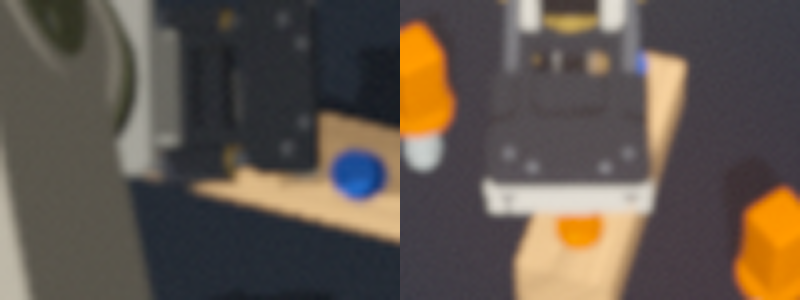

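The picture shows the gripper centred over the orange screw with the blue screw clear to its side. I'll nudge 2 mm in y, then descend and grasp.

Emit:
apply_moves(steps=[0, 0.07, 0.3, 0, 0, 0, 55, 0, 0, 0.4, 0, 0, 0, 55, 0, 0, 0.4, 0, 0, 0, 55, 0, 0, 0.4, 0, 0, 0, 55, 0, 0, 0.25, 0, 0, 0, 55, 0, 0, 0.15, 0, 0, 0, 55, 0, 0, 0, 0, 0, 0, 55, 0, 0, 0, 0, 0, 0, 55])

```text
t: 6.05
tool_pos: [0.4907, 0.2274, 0.0473]
orientation: [0.127, -3.138, 0.0]
force: [0.6, 0.2, 0.4]
opening: 0.051
gripper_force: 0.0
```

Emit:
apply_moves(steps=[0, 0, 0, 0, 0, 0, 0, 0, 0, 0, 0, 0, 0, 0, 0, 0, 0, 0, 0, 0, 0, 0, 0, 0, 0, 0, 0, 0, 0, 0, 0, 0, 0, 0, 0, 0, 0, 0, 0, 0, 0, 0, 0, 0, 0, 0, 0, 0, 0], grip_force=10)

```text
t: 6.63
tool_pos: [0.4911, 0.2276, 0.0479]
orientation: [-0.127, 3.139, 0.0]
force: [0.6, 0.3, 2.6]
opening: 0.0183
gripper_force: 9.9
```

Emit:
apply_moves(steps=[0, 0, 0, 0, 0, 0, 0, 0, 0, 0, 0, 0, 0, 0, 0, 0, 0, 0, 0, 0, 0, 0, 0, -0.3, 0, 0, 0, 0, 0, 0, -0.4, 0, 0, 0, 0, 0, 0, -0.5, 0, 0, 0, 0, 0, 0, -0.6, 0, 0, 0, 0, 0, 0, -0.6, 0, 0, 0, 0, 0, 0, -0.6, 0, 0, 0, 0, 0, 0, -0.5, 0, 0, 0, 0, 0, 0, -0.3, 0, 0, 0, 0, 0, 0, 0, 0, 0, 0, 0], grip_force=50)

```text
t: 7.63
tool_pos: [0.4926, 0.2281, 0.1652]
orientation: [-0.127, 3.134, 0.002]
force: [-0.9, -0.1, -0.2]
opening: 0.0176
gripper_force: 49.8
```

```bash
python3 - <<'E'
from h import *
p=robot.read_state();print(p["tool_pos"],p["q"],p["opening"],p["force"],p["gripper_force"]);M=Rot.from_rotvec(p["orientation"]).as_matrix();print(M)
d=np.array([.5027,-.148,.16])-p["tool_pos"];print(M.T@d/.03)
b=eyes.read_camera("side");cv2.imwrite("pics/e.png",cv2.resize(b[150:300,230:430,::-1],(800,600),interpolation=2))
E
```

```text
[0.49255988 0.22812164 0.16515023] [ 3.39270066e-01  2.11198772e-03  1.72052390e+00 -1.38172931e-05
  1.41390571e+00 -1.31221041e+00] 0.017643803528981313 [-0.94276249 -0.07753103 -0.18595733] 49.79968786239624
[[-0.99673498 -0.0806018   0.00476766]
 [-0.08059468  0.99674556  0.00166811]
 [-0.00488659  0.00127842 -0.99998724]]
[  0.6743853  -12.52404904   0.15236984]
```

View pics/e.png

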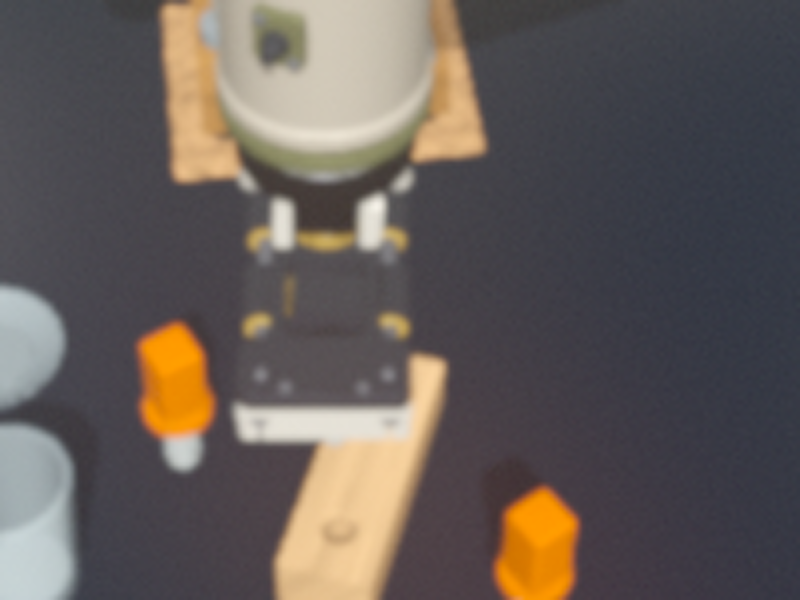

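The holder hole at crop (340,530) is empty, so the screw is in the gripper. Now to the plate hole, with the wrist wound back 30°.

Emit:
apply_moves(steps=[0.05, -0.5, 0, 0, 0, 0, 0, 0.05, -0.9, 0, 0, 0, 0, 0, 0.05, -0.95, 0, 0, 0, 0, 0, 0.05, -0.95, 0, 0, 0, 0, 0, 0.05, -0.95, 0, 0, 0, 0, 0, 0.05, -0.95, 0, 0, 0, 0, 0, 0.05, -0.95, 0, 0, 0, 0, 0, 0.05, -0.95, 0, 0, 0, 0, 0, 0.05, -0.95, 0, 0, 0, 0, 0, 0.05, -0.95, 0, 0, 0, 0, 0, 0.05, -0.95, 0, 0, 0, 0, 0, 0.05, -0.95, 0, 0, 0, 0, 0])

```text
t: 8.68
tool_pos: [0.4983, -0.101, 0.1602]
orientation: [0.127, -3.137, -0.001]
force: [0.2, -0.1, 0.0]
opening: 0.0178
gripper_force: 49.8
```

Emit:
apply_moves(steps=[0.05, -0.9, 0, 0, 0, 0, 0, 0.05, -0.7, 0, 0, 0, 0, 0, 0, 0, 0, 0, 0, 0, 0, 0, 0, 0, 0, 0, -1, 0, 0, 0, 0, 0, 0, -1, 0, 0, 0, 0, 0, 0, -1, 0, 0, 0, 0, 0, 0, -1, 0, 0, 0, 0, 0, 0, -1, 0, 0, 0, 0.5, 0, 0, 0, 0, 0, 0, 0.5, 0, 0, 0, 0, 0, 0, 0.5, 0, 0, 0, 0, 0, 0, 0, 0, 0, 0, 0])

```text
t: 9.68
tool_pos: [0.4974, -0.1461, 0.1122]
orientation: [0.934, -2.994, -0.007]
force: [-0.6, 1.3, -1.9]
opening: 0.0177
gripper_force: 49.8
```

```bash
python3 - <<'E'
from h import *
p=robot.read_state();print(p["tool_pos"],p["q"],p["opening"],p["force"],p["gripper_force"]);M=Rot.from_rotvec(p["orientation"]).as_matrix();print(M)
d=np.array([.5027,-.148,.104])-p["tool_pos"];print(M.T@d/.03)
a=eyes.read_camera("top")[165:235,355:445,::-1];b=eyes.read_camera("side")[110:195,265:375,::-1]
cv2.imwrite("pics/f.png",np.hstack([cv2.resize(a,(400,310),interpolation=2),cv2.resize(b,(400,310),interpolation=2)]))
E
```

```text
[ 0.49739094 -0.14608424  0.11217236] [-3.84784181e-01 -5.49361745e-03  1.82816487e+00  2.66882812e-04
  1.32608347e+00 -2.56025308e+00] 0.017713247461444436 [-0.61215967  1.28498617 -1.93029735] 49.79952156543732
[[-0.82271341 -0.56841874 -0.00654111]
 [-0.56844422  0.82271659  0.00292832]
 [ 0.00371697  0.00612743 -0.99997432]]
[-0.11030699 -0.15479902  0.27106044]
```

View pics/f.png

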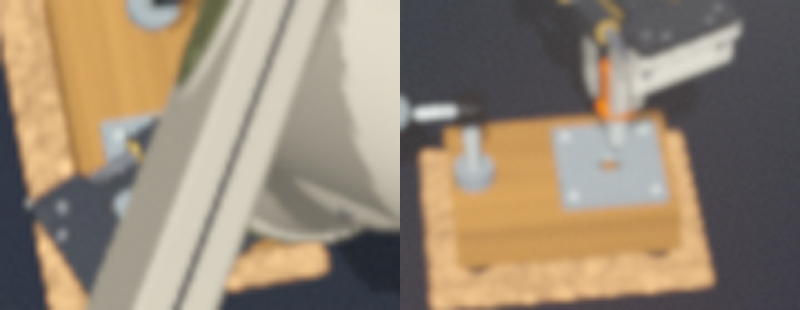

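The shank tip is visible in the side view (crop (617,140)), just short of the hole (607,165). I'll correct xy, lower a bit and check.

Emit:
apply_moves(steps=[-0.11, -0.16, 0.1, 0, 0, 0, 0, 0, 0, 0.17, 0, 0, 0, 0, 0, 0, 0, 0, 0, 0, 0, 0, 0, 0, 0, 0, 0, 0, 0, 0, 0, 0, 0, 0, 0])

```text
t: 10.2
tool_pos: [0.5058, -0.1501, 0.1088]
orientation: [-0.935, 2.999, -0.0]
force: [-0.7, 0.6, -1.0]
opening: 0.0178
gripper_force: 49.8
```

```bash
python3 - <<'E'
from h import *
p=robot.read_state();X=p["tool_pos"];M=Rot.from_rotvec(p["orientation"]).as_matrix();print(X,p["force"],p["q"][5])
z=M[:,2]; tip=X+z*.040; print("tip",tip)
I=eyes.read_camera("side")[:,:,::-1]
x0,y0=295,125;k=10
C=cv2.resize(I[y0:y0+50,x0:x0+60],(600,500),interpolation=2)
cv2.imwrite("pics/g.png",C)
for n,Q in(("tip",tip),("shank top",X+z*.008),("hole",np.array([.5027,-.148,.053])),("hole14",np.array([.5097,-.148,.053]))):print(n,(proj("side",Q)-[x0,y0]+.45)*k)
E
```

```text
[ 0.5057987  -0.15011165  0.10880528] [-0.67084512  0.55187914 -1.03172198] -2.560637549338955
tip [ 0.50580947 -0.15011638  0.06880528]
tip [260.63993307 248.14258688]
shank top [260.68338626 155.26796779]
hole [271.89182435 298.93639722]
hole14 [245.13326881 297.48861141]
```

View pics/g.png

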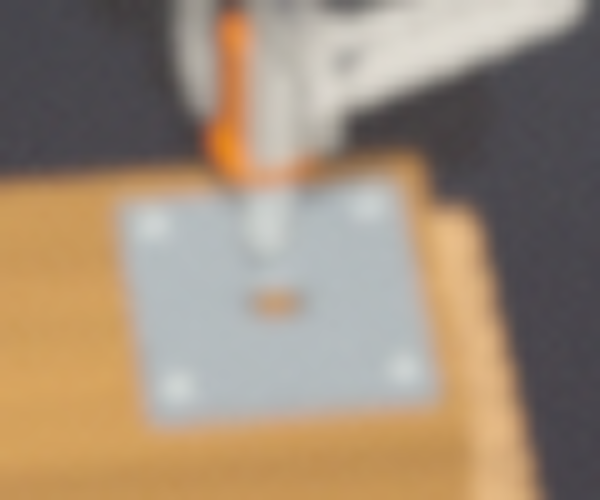

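The tip at crop (265,258) is about 3 mm off the hole (275,302) in x. That agrees with the measured pose, so I'll correct from it.

Emit:
apply_moves(steps=[0.05, 0.11, 0, 0, 0, 0, 0, 0, 0, 0, 0, 0, 0, 0, 0, 0, 0, 0, 0, 0, 0, 0, 0, 0, 0, 0, 0, 0, 0, 0, 0, 0, 0, 0, 0, 0, 0, 0, 0, 0, 0, 0])

```text
t: 10.75
tool_pos: [0.5026, -0.1482, 0.1086]
orientation: [-0.935, 2.999, -0.0]
force: [0.8, -0.8, 0.1]
opening: 0.0178
gripper_force: 49.8
```

Emit:
apply_moves(steps=[0, 0, 0.2, 0, 0, 0, 0, 0, 0, 0.2, 0, 0, 0, 0, 0, 0, 0.1, 0, 0, 0, 0, 0, 0, 0.1, 0, 0, 0, 0, 0, 0, 0.05, 0, 0, 0, 0, 0, 0, 0.05, 0, 0, 0, 0, 0, 0, 0, 0, 0, 0, 0, 0, 0, 0, 0, 0, 0, 0])

```text
t: 11.42
tool_pos: [0.5025, -0.1482, 0.0875]
orientation: [0.935, -2.999, -0.0]
force: [0.1, 0.2, 0.1]
opening: 0.0177
gripper_force: 49.8
```

The tip is 5 mm below the plate top with no force, so it has entered the hole. I'll keep lowering.

Emit:
apply_moves(steps=[0, 0, 0.1, 0, 0, 0, 0, 0, 0, 0.1, 0, 0, 0, 0, 0, 0, 0.1, 0, 0, 0, 0, 0, 0, 0.1, 0, 0, 0, 0, 0, 0, 0.1, 0, 0, 0, 0, 0, 0, 0.05, 0, 0, 0, 0, 0, 0, 0, 0, 0, 0, 0, 0, 0, 0, 0, 0, 0, 0])

```text
t: 12.08
tool_pos: [0.5025, -0.1481, 0.0709]
orientation: [0.935, -2.999, -0.0]
force: [0.5, 0.4, -0.6]
opening: 0.0177
gripper_force: 49.8
```

Emit:
apply_moves(steps=[0, 0, 0.05, 0, 0, 0, 0, 0, 0, 0.05, 0, 0, 0, 0, 0, 0, 0, 0, 0, 0, 0, 0, 0, 0, 0, 0, 0, 0])

```text
t: 12.42
tool_pos: [0.5025, -0.1481, 0.068]
orientation: [0.935, -2.999, -0.0]
force: [0.4, 0.1, 0.9]
opening: 0.0174
gripper_force: 49.8
```

Emit:
apply_moves(steps=[0, 0, 0.03, 0, 0, 0, 0, 0, 0, 0.03, 0, 0, 0, 0, 0, 0, 0, 0, 0, 0, 0, 0, 0, 0, 0, 0, 0, 0])

```text
t: 12.75
tool_pos: [0.5025, -0.1481, 0.0662]
orientation: [0.935, -2.999, -0.0]
force: [-0.7, 0.2, -1.1]
opening: 0.0176
gripper_force: 49.8
```

Emit:
apply_moves(steps=[0, 0, 0.03, 0, 0, 0, 0, 0, 0, 0.03, 0, 0, 0, 0, 0, 0, 0, 0, 0, 0, 0, 0, 0, 0, 0, 0, 0, 0])

```text
t: 13.08
tool_pos: [0.5027, -0.1482, 0.0646]
orientation: [-0.935, 2.999, -0.0]
force: [-0.7, 0.7, 1.8]
opening: 0.0179
gripper_force: 49.8
```

Emit:
apply_moves(steps=[0, 0, 0.03, 0, 0, 0, 0, 0, 0, 0.02, 0, 0, 0, 0, 0, 0, 0, 0, 0, 0, 0, 0, 0, 0, 0, 0, 0, 0])

```text
t: 13.42
tool_pos: [0.5028, -0.1483, 0.0634]
orientation: [-0.935, 2.999, -0.0]
force: [-1.5, 0.6, 5.3]
opening: 0.0177
gripper_force: 49.8
```

Emit:
apply_moves(steps=[0, 0, 0.03, 0, 0, 0, 0, 0, 0, 0.03, 0, 0, 0, 0, 0, 0, 0, 0, 0, 0, 0, 0, 0, 0, 0, 0, 0, 0])

```text
t: 13.75
tool_pos: [0.5029, -0.1483, 0.0622]
orientation: [-0.935, 2.999, -0.001]
force: [-2.8, 1.9, 10.7]
opening: 0.0178
gripper_force: 49.8
```

Emit:
apply_moves(steps=[0, 0, 0.03, 0, 0, 0, 0, 0, 0, 0.025, 0, 0, 0, 0, 0, 0, 0, 0, 0, 0, 0, 0, 0, 0, 0, 0, 0, 0])

```text
t: 14.08
tool_pos: [0.5031, -0.1483, 0.0611]
orientation: [-0.935, 2.999, -0.001]
force: [-5.2, 1.5, 15.1]
opening: 0.0176
gripper_force: 49.8
```

Emit:
apply_moves(steps=[0, 0, 0.004, 0, 0, 0.5, 0, 0, 0, 0.004, 0, 0, 1, 0, 0, 0, 0.004, 0, 0, 1, 0, 0, 0, 0.004, 0, 0, 1, 0, 0, 0, 0.004, 0, 0, 1, 0, 0, 0, 0.002, 0, 0, 0.5, 0, 0, 0, 0, 0, 0, 0, 0, 0, 0, 0, 0, 0, 0, 0])

```text
t: 14.75
tool_pos: [0.5033, -0.149, 0.0607]
orientation: [-0.126, 3.138, -0.002]
force: [-5.3, -0.5, 15.3]
opening: 0.018
gripper_force: 49.8
```

```bash
python3 - <<'E'
from h import *
p=robot.read_state();print(p["tool_pos"],p["force"],p["wrist_torque"],p["q"][5])
E
```

```text
[ 0.50329121 -0.14896783  0.06066177] [-5.28928447 -0.48054252 15.32523042] [0.05531943 1.00847277 0.01926041] -2.035690741907067
```

Emit:
apply_moves(steps=[0.02, 0.01, 0.004, 0, 0, 0.5, 0, 0, 0, 0.004, 0, 0, 1, 0, 0, 0, 0.005, 0, 0, 1, 0, 0, 0, 0.005, 0, 0, 1, 0, 0, 0, 0.005, 0, 0, 1, 0, 0, 0, 0.005, 0, 0, 1, 0, 0, 0, 0.005, 0, 0, 1, 0, 0, 0, 0.005, 0, 0, 1, 0, 0, 0, 0.005, 0, 0, 1, 0, 0, 0, 0.003, 0, 0, 0.5, 0, 0, 0, 0, 0, 0, 0, 0, 0, 0, 0, 0, 0, 0, 0])

```text
t: 15.75
tool_pos: [0.5025, -0.1497, 0.0594]
orientation: [1.312, 2.852, -0.004]
force: [-5.6, -4.4, 14.2]
opening: 0.0176
gripper_force: 49.8
```

```bash
python3 - <<'E'
from h import *
p=robot.read_state();print(p["tool_pos"],p["force"],p["wrist_torque"],p["q"][5])
E
```

```text
[ 0.5025341  -0.14974737  0.05943013] [-5.60654191 -4.35509891 14.16694996] [-0.93975419  1.24836648  0.01305358] -1.0932359489908776
```

Emit:
apply_moves(steps=[-0.01, -0.04, 0, 0, 0, 0, 0, 0, 0, 0, 0, 0, 0, 0, 0, 0, 0, 0, 0, 0, 0])

```text
t: 16.0
tool_pos: [0.5023, -0.1501, 0.0595]
orientation: [1.311, 2.852, -0.001]
force: [-4.7, -1.2, 13.6]
opening: 0.0178
gripper_force: 49.8
```

```bash
python3 - <<'E'
from h import *
p=robot.read_state();print(p["tool_pos"],p["force"],p["wrist_torque"],p["q"][5])
I=eyes.read_camera("side")[:,:,::-1]
cv2.imwrite("pics/i.png",cv2.resize(I[115:195,260:360],(750,600),interpolation=2))
E
```

```text
[ 0.50234298 -0.1500614   0.05952016] [-4.6544491  -1.23584712 13.61899556] [-0.29643385  0.74269885  0.10138408] -1.0959136246941867
```

View pics/i.png

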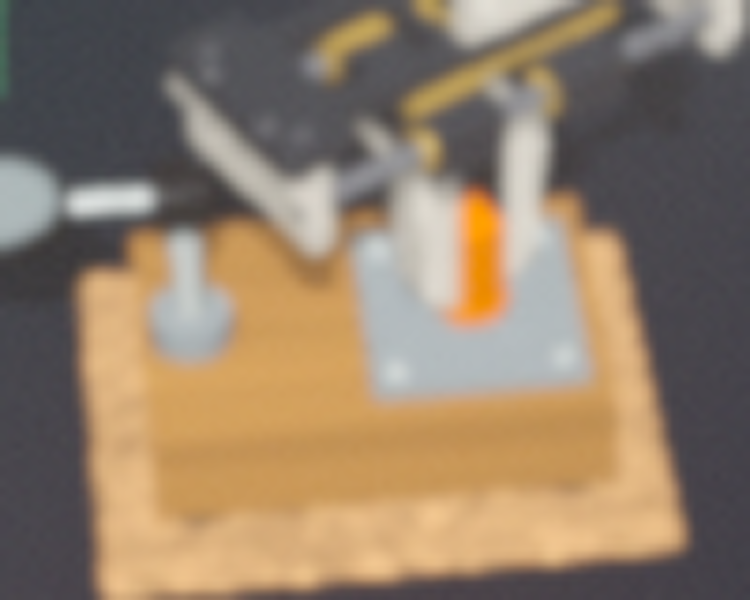

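The screw's collar is just above the plate, and the gripper is well clear of the post. I'll trim the side load and keep driving.

Emit:
apply_moves(steps=[0.01, -0.02, 0.02, 0, 0, 0.5, 0, 0, 0, 0.005, 0, 0, 1, 0, 0, 0, 0.005, 0, 0, 1, 0, 0, 0, 0.005, 0, 0, 1, 0, 0, 0, 0.005, 0, 0, 1, 0, 0, 0, 0.005, 0, 0, 1, 0, 0, 0, 0.003, 0, 0, 0.5, 0, 0, 0, 0, 0, 0, 0, 0, 0, 0, 0, 0, 0, 0, 0])

```text
t: 16.8
tool_pos: [0.5015, -0.1502, 0.0582]
orientation: [2.129, 2.307, -0.0]
force: [-5.8, -1.4, 16.1]
opening: 0.0178
gripper_force: 49.8
```

```bash
python3 - <<'E'
from h import *
p=robot.read_state();print(p["tool_pos"],p["force"],p["wrist_torque"],p["q"][5])
E
```

```text
[ 0.50154383 -0.15024487  0.05821713] [-5.80360637 -1.39965694 16.07671427] [-0.23522905  1.15070324  0.03206754] -0.46797841076491176
```

Emit:
apply_moves(steps=[0, 0, 0.004, 0, 0, 0.5, 0, 0, 0, 0.004, 0, 0, 1, 0, 0, 0, 0.004, 0, 0, 1, 0, 0, 0, 0.004, 0, 0, 1, 0, 0, 0, 0.004, 0, 0, 1, 0, 0, 0, 0.004, 0, 0, 1, 0, 0, 0, 0.002, 0, 0, 0.5, 0, 0, 0, 0, 0, 0, 0, 0, 0, 0, 0, 0, 0, 0, 0])

```text
t: 17.55
tool_pos: [0.5008, -0.1501, 0.0572]
orientation: [2.738, 1.537, -0.001]
force: [-7.0, -0.9, 17.6]
opening: 0.0177
gripper_force: 49.9
```

```bash
python3 - <<'E'
from h import *
p=robot.read_state();print(p["tool_pos"],p["force"],p["wrist_torque"],p["q"][5])
E
```

```text
[ 0.50084793 -0.15006694  0.05720673] [-6.96296576 -0.94595992 17.64231684] [-0.1187874   1.686031    0.04348574] 0.16036748983427113
```

Emit:
apply_moves(steps=[-0.01, -0.02, 0.003, 0, 0, 0.5, 0, 0, 0, 0.003, 0, 0, 1, 0, 0, 0, 0.003, 0, 0, 1, 0, 0, 0, 0.003, 0, 0, 1, 0, 0, 0, 0.003, 0, 0, 1, 0, 0, 0, 0.003, 0, 0, 1, 0, 0, 0, 0.003, 0, 0, 0.5, 0, 0, 0, 0, 0, 0, 0, 0, 0, 0, 0, 0, 0, 0, 0])

```text
t: 18.3
tool_pos: [0.5003, -0.1494, 0.0567]
orientation: [3.08, 0.615, 0.001]
force: [-9.6, 1.5, 20.4]
opening: 0.0179
gripper_force: 49.9
```

```bash
python3 - <<'E'
from h import *
p=robot.read_state();print(p["tool_pos"],p["force"],p["wrist_torque"],p["q"][5])
E
```

```text
[ 0.50025134 -0.14944372  0.05672988] [-9.56686192  1.53492143 20.38549013] [ 0.53707563  1.68365761 -0.06224378] 0.7883185430962115
```

Emit:
apply_moves(steps=[0, 0, -0.02, 0, 0, 0, 0, 0, 0, 0, 0, 0, 0.5, 0, 0, 0, 0, 0, 0, 1, 0, 0, 0, 0, 0, 0, 0.5, 0, 0, 0, 0, 0, 0, 0, 0, 0, 0, 0, 0, 0, 0, 0])

```text
t: 18.8
tool_pos: [0.5002, -0.1491, 0.0571]
orientation: [3.128, 0.29, 0.001]
force: [-8.4, 3.3, 18.5]
opening: 0.0183
gripper_force: 49.8
```

```bash
python3 - <<'E'
from h import *
p=robot.read_state();print(p["tool_pos"],p["force"],p["wrist_torque"],p["q"][5],p["opening"])
c=eyes.read_camera("side")[:,:,::-1]
cv2.imwrite("pics/j.png",cv2.resize(c[130:170,295:345],(750,600),interpolation=2))
E
```

```text
[ 0.50017843 -0.14910745  0.05706266] [-8.39707642  3.34805396 18.484456  ] [0.67879189 1.58162936 0.01478377] 0.9977366039388096 0.01832143235121094
```

View pics/j.png

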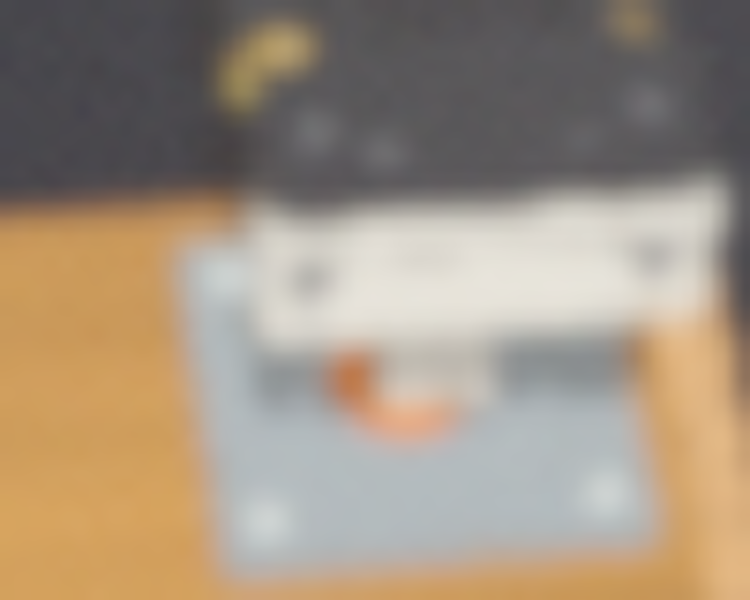

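The collar sits on the plate at crop (410,420). Turning further gave no more sinking and the pads began to slip round the square, so it's seated. I'll unload, release and retract.

Emit:
apply_moves(steps=[-0.02, 0, -0.05, 0, 0, 0, 0, -0.01, 0, -0.05, 0, 0, 0, 0, 0, 0, -0.04, 0, 0, 0, 0, 0, 0, -0.02, 0, 0, 0, 0, 0, 0, 0, 0, 0, 0, 0, 0, 0, 0, 0, 0, 0, 0], grip_force=50)

```text
t: 19.35
tool_pos: [0.4996, -0.1492, 0.0603]
orientation: [3.128, 0.291, 0.002]
force: [2.0, 1.6, 3.9]
opening: 0.0177
gripper_force: 49.8
```

Emit:
apply_moves(steps=[0, 0, 0, 0, 0, 0, 25, 0, 0, 0, 0, 0, 0, 40, 0, 0, 0, 0, 0, 0, 50, 0, 0, 0, 0, 0, 0, 50, 0, 0, 0, 0, 0, 0, 50, 0, 0, -0.2, 0, 0, 0, 50, 0, 0, -0.5, 0, 0, 0, 50, 0, 0, -0.8, 0, 0, 0, 50, 0, 0, -0.9, 0, 0, 0, 50, 0, 0, -0.9, 0, 0, 0, 50, 0, 0, -0.9, 0, 0, 0, 50, 0, 0, 0, 0, 0, 0, 50])

```text
t: 20.35
tool_pos: [0.5021, -0.1505, 0.1932]
orientation: [3.124, 0.29, 0.014]
force: [-0.1, -1.0, 1.3]
opening: 0.0466
gripper_force: 0.0
```

Emit:
apply_moves(steps=[0, 0.9, 0, 0, 0, 0, 50, 0, 0.9, 0, 0, 0, 0, 50, 0, 0.9, 0, 0, 0, 0, 50, 0, 0.9, 0, 0, 0, 0, 50, 0, 0.9, 0, 0, 0, 0, 50, 0, 0.9, 0, 0, 0, 0, 50, 0, 0.9, 0, 0, 0, 0, 50, 0, 0.5, 0, 0, 0, 0, 50, 0, 0, 0, 0, 0, 0, 50, 0, 0, 0, 0, 0, 0, 50])

```text
t: 21.18
tool_pos: [0.5362, -0.35, 0.1855]
orientation: [-3.127, -0.289, 0.001]
force: [1.0, -0.6, -0.2]
opening: 0.046
gripper_force: 0.0
```

```bash
python3 - <<'E'
from h import *
p=robot.read_state();print(p["tool_pos"],p["force"],p["opening"])
a=eyes.read_camera("top")[155:245,345:445,::-1];b=eyes.read_camera("side")[125:185,265:355,::-1]
cv2.imwrite("pics/k.png",np.hstack([cv2.resize(a,(350,315),interpolation=2),cv2.resize(b,(450,315),interpolation=2)]))
E
```

```text
[ 0.53621997 -0.35002197  0.18550587] [ 0.96118096 -0.6332797  -0.20960028] 0.04596525680110355
```

View pics/k.png

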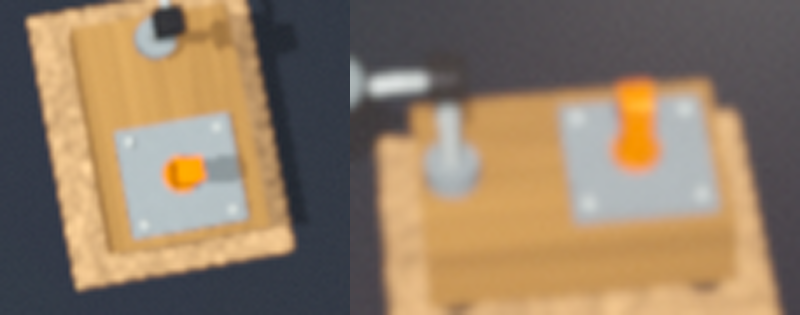

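The screw stands upright in the plate with its collar flat (top crop (185,172), side crop (637,155)), and nothing else has moved.

```bash
python3 -c "
from plant import robot;print(robot.close_job())"
```

```text
the job is handed in; nothing more can be done
None
```

I drove the orange screw until its collar sat flat on the foot plate, then released it and handed the job in at about 21 s. The peak push I read was 20.4 N, and the last pictures show the screw upright; the result of the judging was not shown.

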